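# Close the keeper and press the mask cover onto a bauble spray jig

### The arm

A 6-joint arm with a two-finger parallel gripper is mounted at the origin on the work surface. World frame = base frame: x ahead of the robot, y to its left, z up, the work surface at z = 0. Lengths are in m, angles in degrees, forces in N, time in s.
With the tool pointing down it reaches from about 0.4 to 0.825 m from the base axis. Payload 7 kg.
Tool frame: the origin (TCP) lies on the centre line of the jaws, within the pads' length; the fingertips stand 19 mm ahead of it and the grasp point (between the pads) is the TCP (r.tip_extent is the distance from the TCP to the fingertips, in m); z points along the fingers, y is the line along which they close (so a half turn about z gives the same grasp; the last joint's range is limited). The gripper opens to 88 mm and grips with 3 to 60 N. Pads are 19 mm wide; open, the fingers measure 130 mm over their backs; the gripper's body (78 mm by 193 mm) begins 47 mm behind the grasp point.
Start: joints at [87.726, 20.546, 0.682, 0, -70.136, -16.507], TCP at [0.217, 0.639, 0.219] pointing down, gripper open.
Joint ranges: [-176.03, 176.03], [-82.01, 121.73], [-58.28, 71.71], [-173.87, 95.51], [-174.79, -0.11], [-173.66, 173.66]. Speed limits (degrees/s): [136.94, 136.94, 172.46, 180, 180, 180].

### API

Orientations are given as [roll, pitch, yaw] about the fixed x, y, z axes, in that order (R = Rz(yaw) Ry(pitch) Rx(roll)).
In Python, from plant import r gives the robot as it stands. The module is installed in compiled form; this text tells all that it offers.
- The arm moves only by the tool jog_arm, never from a script. Its argument "deltas" is a list that holds one entry, the list of rows, each a list of 5 numbers: the opening, from -1 (shut) to 1 (fully open), then the shift along the world's x, y, z in cm, then the turn about the world's z in rad. In form: [[[claw, dx, dy, dz, turn], ...]]. A call has 1 to 8 rows; each row shifts and turns the commanded pose from where the row before left it; what a row does not reach is not made up. A row lasts 1/8 s, in which the tool goes at most 62.5 mm and 10.7 degrees, less where a joint would pass 70% of its speed; a pose out of reach is approached as far as the arm can. A call with a gripper value outside its range is refused whole. The fingers move at their own pace and stop on an object; "force" is the grip in N (left out, the last holds). Time passes only in rows, so rows that do not move let the fingers close. It gives the time, the measured TCP pose, the force, the opening and the grip force at its end, in the units of the state.
- r.get_state(): the state, without advancing time (a new reading comes with each control period).
- r.capture(name): name is "scene" or "top"; returns the picture (420x560x3 uint8, blue, green, red); there is no depth.
- r.camera_info(name): a dict with "fx", "fy", "cx", "cy" (pixels), "view" (4x4, takes a point from world to camera coordinates). Camera axes: x right, y up, looking along -z (the intrinsics and any distortion apply to the point x, -y, -z); pixel columns grow to the right and rows downward; lengths in m; the calibration is good to about 2 mm. A picture is of the moment at which its call begins. camera_info takes no time and is no camera call.
- r.close_job(): hands the job in; it is judged then, once.
The state is a dict: "time_s": time; "joints": joint angles; "qd": joint speeds; "joint_torque": joint torques, N m; "tcp_pos": TCP position; "eef_rot": TCP orientation; "contact_force": force on the tool from outside, world axes, zero at the start; "moment": the same for the moment, N m; "gripper_width": finger opening in m; "gripper_force": force on a finger pad.
Only numpy, scipy, OpenCV 4.12 (cv2) and the standard library are available. Lean on these libraries where they do the work, as an engineer would, in place of code of your own. Each camera call takes 0.05 s, during which the arm holds its last target. There are 200 camera calls.

### The job

Two baubles lie in the wooden spray jig with their sticks across the notched rest: swing the steel keeper bar shut over the sticks until it clicks into its catch. Then pick up the aluminium mask cover with the bar handle, slide it over the jig's two locating pins, either way round, until it drops on, and press it fully down onto its stops against the lifting springs, with both baubles still in their nests and the other things on the bench left alone. Finish while still holding the cover pressed down: do not let go, or the springs lift it again.

Things in the scene. Friction and masses are not known exactly. Their poses are not given: they have to be found in the camera images.
- jig: wooden spray jig, fixed: base 250 (x) x 150 (y, from -47 to +103) x 12. Origin on the table at the middle of the row of nests; x along the row, +y to the side where the sticks stick out. Nests at x = +-52, y = 0. At each end (x = +-90 to 112) a pair of cheeks at y = +-13 to +-37, tops 66 above the table: the cover's stops. A pin stands between each pair. Notched stick rest at y = 60 to 68, 47 high
- pin_near (a point): tip of the steel locating pin at x = -98, y = 0 of the jig, 81 above the table. Pin 10 diameter, the top 4 tapering to a flat tip 6.4 across. Round it a spring sleeve 18 across, its top 72 above the table when free, pushed down 6 to the level of the stops. The two sleeves together push up with 8 N when free, 12.8 N at the stops
- pin_far (a point): tip of the same kind of pin with the same kind of sleeve, at x = +98, y = 0 of the jig, 81 above the table
- nest_near (a point): where the centre of the near bauble rests: x = -52, y = 0 of the jig, 44.6 above the table
- nest_far (a point): where the centre of the far bauble rests: x = +52, y = 0 of the jig, 44.6 above the table
- bauble_near: loose red bauble 60 across in the nest at x = -52 of the jig, about 35 g; origin at its centre; its top is 74.6 above the table. A stick 5 thick, 105 long, runs from it along +y over the notched rest
- bauble_far: the same kind of bauble in the nest at x = +52 of the jig
- keeper (a joint): keeper bar turning level about an upright hinge: 0 = shut (along the row, over both sticks, at its stop), grows as it opens to the jig's +y side, up to 1.25 rad; starts at 0.6 to 1.0. Stays where it is left (friction 0.05 N m). The last 0.12 rad pass over a spring ball catch (about 3 to 6 N at the knob), then it snaps into a groove at 0
- keeper_pivot (a point): hinge axis of the keeper bar at the bar's underside, 49.5 above the table, at x = +90, y = +84 of the jig. Shut, the bar points to the jig's -x; seen from above it turns clockwise as it opens
- keeper_knob (a point): on the axis of the upright round black knob at the bar's free end, 79.5 above the table and 186 from the hinge axis. Knob 16 diameter from 70.5 to 87.5 above the table, a neck of 10 diameter below it; bar 12 wide, its top 61.5 above the table
- cover: mask cover, flat on the table, handle up: aluminium plate 232 (x) x 76 (y) x 5, 0.26 to 0.47 kg; origin at the centre of its underside. Windows 44 across at x = +-52. Locating holes 12.5 across at x = +-98, y = 0, closed above by caps 22 across, 15 high (17 deep in all). Either way round fits. Underside above the table: 81 on the pin tips, 72 on the springs, 66 fully down on the stops
- cover_handle (a point): middle of the wooden handle bar of the cover, 38 above the cover's underside at the centre: bar 16 wide (along the cover's x), 62 long (along its y), 18 high, on two posts 10 thick at y = +-24
- hole_a (a point): centre of the cover's locating hole at x = -98, at the underside
- hole_b (a point): centre of the cover's locating hole at x = +98, at the underside
- brush: flat wooden brush about 170 long lying on the table between the jig and the cover; origin under its middle. A bystander: leave alone
- jar: closed amber glass jar 64 across and 75 high; origin at the centre of its underside. A bystander: leave alone
- glue: white plastic bottle 56 across and 130 high; origin at the centre of its underside. A bystander: leave alone
- spatula: spatula with a wooden handle, about 190 long, lying flat; origin under its middle. A bystander: leave alone
- stand: fixed wooden block 50 x 110 x 26 high with two finished baubles on upright sticks, 162 high in all, behind the jig; origin at the centre of its underside. Keep clear of it
Mind the look-alikes: they are no part of the job. There is more than one size of the cover; the one meant has the size given above.

How it is judged (in metres and radians):
On the way, in this order (a step that is already met when the one before it is completed fails the run):
1. the keeper bar is shut in its catch (value of joint keeper below 0.03 rad), for 0.2 s.
2. with the keeper shut, the cover has dropped onto both pins (z of cover in the frame of jig between 0.062 and 0.0745 m and horizontal distance between cover and jig below 0.004 m and angle between the x axis of cover and the x axis of jig, either way round below 0.045 rad and angle between cover's own z axis and vertical below 0.03 rad and value of joint keeper below 0.03 rad), for 0.1 s.
At the end, for the whole second after the job is handed in: Cover on both pins (centre within 4 mm, 0.045 rad in line, 0.03 rad level), underside less than 1.7 mm above the 66 mm stops, still, fingers on it with more than 2 N; keeper below 0.03 rad; baubles within 6 mm of their nests; all through the last second, still holding (z of cover in the frame of jig between 0.062 and 0.0677 m and horizontal distance between cover and jig below 0.004 m and angle between the x axis of cover and the x axis of jig, either way round below 0.045 rad and angle between cover's own z axis and vertical below 0.03 rad and value of joint keeper below 0.03 rad and distance between bauble_near and nest_near below 0.006 m and distance between bauble_far and nest_far below 0.006 m and contact force between cover and the fingers above 2 N and linear speed of cover below 0.02 m/s); the arm keeps its last pose, push and grip.
It fails at once if a bystander is moved more than 30 mm (distance of any of brush, jar, glue, spatula from where it was at the start of the episode above 0.03 m).
It fails at once if a bauble is knocked more than 25 mm out of its nest (distance between bauble_near and nest_near above 0.025 m or distance between bauble_far and nest_far above 0.025 m).
It also fails if it takes over 64 s, if anything falls off the work surface, if the arm or the gripper's body presses on something with over 40 N, if the wrist force passes 120 N, or if a joint passes its speed limit or range.

## Working session

There is one attempt and no reset: what is moved stays moved. The work goes in short steps, Python scripts to look and compute and a tool call to move; the robot and the scene stay as the last step left them, time stands still between calls to the robot, and variables do not carry over. Pictures are saved under pics/ and viewed, at most 10 in all, crops included, and the job is handed in when it is done.

Besides the shell and the picture viewer there is one more tool, called after ">>>" as a command line: name --argument value ..., lists and objects as JSON in quotes. jog_arm: Moves the arm, as the interface text tells. Its arguments: {"type":"object","properties":{"deltas":{"type":"array"},"force":{"type":"number"}},"required":["deltas"]}

```bash
mkdir -p pics; cat > h.py <<'E'
import numpy as np,cv2
from plant import r
def ray(cam,u,v):
    c=r.camera_info(cam);V=np.array(c["view"]);R=V[:3,:3];t=V[:3,3]
    d=np.array([(u-c["cx"])/c["fx"],-(v-c["cy"])/c["fy"],-1.0])
    return -R.T@t,R.T@d
def pt(cam,u,v,z):
    o,d=ray(cam,u,v);return o+d*(z-o[2])/d[2]
def px(cam,p):
    c=r.camera_info(cam);V=np.array(c["view"]);q=V[:3,:3]@np.array(p)+V[:3,3]
    return np.array([c["cx"]+c["fx"]*q[0]/-q[2],c["cy"]+c["fy"]*q[1]/q[2]])
E
python3 - <<'E'
from h import *
for n in("scene","top"):
    cv2.imwrite(f"pics/{n}0.png",r.capture(n)); c=r.camera_info(n); print({k:c[k] for k in c if k!="view"}); print(ray(n,280,210))
print(r.get_state())
E
```

```text
{'fx': 414.06038513784284, 'fy': 414.06038513784284, 'cx': 280.73899619176115, 'cy': 211.99654240803235}
(array([1.06202394, 0.53895549, 0.57501394]), array([-0.58012473, -0.61628176, -0.5326148 ]))
{'fx': 409.56363289620396, 'fy': 409.56363289620396, 'cx': 280.3846694066858, 'cy': 206.1587857806706}
(array([ 0.41828374, -0.00949195,  0.9199454 ]), array([ 0.12065131,  0.01279382, -0.99265725]))
{'time_s': 0.1, 'joints': array([ 8.77237283e+01,  2.05887269e+01,  6.38481049e-01, -1.87896639e-02,
       -7.01359970e+01, -1.65079906e+01]), 'qd': array([ 0.03669982, -0.11227625,  0.10335727,  0.10976038, -0.02740729,
        0.01822307]), 'joint_torque': array([-6.42896557e-04, -5.84163487e+01,  2.93753636e+01,  7.01544687e+00,
        1.01653661e-02, -5.69351960e-05]), 'tcp_pos': array([0.21721674, 0.63861058, 0.2179932 ]), 'eef_rot': array([ 1.79912292e+02, -7.57206015e-03, -1.87906543e+01]), 'contact_force': array([-0.12719884,  0.11006658,  0.00809699]), 'moment': array([0.02737343, 0.01560497, 0.01883652]), 'gripper_force': 0.0, 'gripper_width': 0.08741476166452894}
```

View pics/scene0.png

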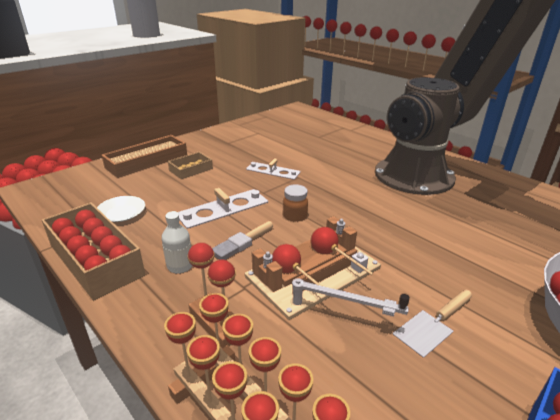

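View pics/top0.png

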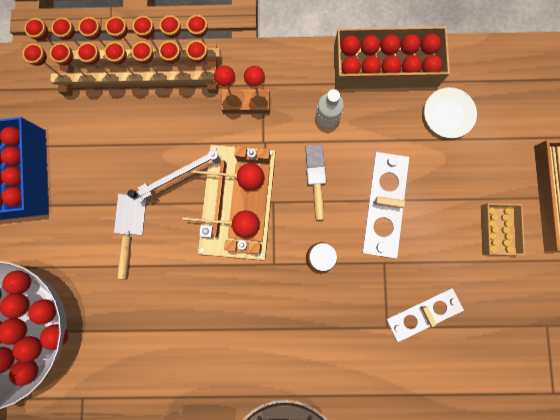

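Scene: the jig is at top (240,205), with its keeper bar open from the hinge (214,154) to the black knob (132,194). Cover candidates in the top view are the large plate (387,205) and the small look-alike (425,315). I choose the large one and check it in a close crop.

```bash
python3 - <<'E'
from h import *
im=cv2.imread("pics/top0.png")
a=cv2.resize(im[140:265,110:280],None,fx=4,fy=4,interpolation=cv2.INTER_CUBIC)
b=im[145:265,355:415]; b=cv2.resize(b,None,fx=4,fy=4,interpolation=cv2.INTER_CUBIC)
cv2.imwrite("pics/c1.png",a); cv2.imwrite("pics/c2.png",b)
hsv=cv2.cvtColor(im,cv2.COLOR_BGR2HSV)
def big(m,roi,name,z):
    x0,y0,x1,y1=roi; k=np.zeros_like(m); k[y0:y1,x0:x1]=m[y0:y1,x0:x1]
    n,l,s,c=cv2.connectedComponentsWithStats(k)
    for i in np.argsort(-s[1:,4])[:3]+1: print(name,s[i,4],c[i].round(1),pt("top",*c[i],z).round(4), end=' | ')
    print()
    return k
grey=cv2.inRange(hsv,(0,0,130),(180,50,255))
k=big(grey,(355,145,415,265),"plate",.005)
cs,_=cv2.findContours(k,cv2.RETR_EXTERNAL,cv2.CHAIN_APPROX_NONE); c=max(cs,key=cv2.contourArea)
w=np.array([pt("top",*q[0],.005)[:2] for q in c],np.float32)*1000; print(cv2.minAreaRect(w))
wood=cv2.inRange(hsv,(10,80,100),(35,255,255)); big(wood,(372,195,408,212),"handle",.047)
red=cv2.inRange(hsv,(0,170,60),(6,255,255))|cv2.inRange(hsv,(172,170,60),(180,255,255)); big(red,(225,155,270,245),"red",.0446)
blk=cv2.inRange(hsv,(0,0,0),(180,255,45)); big(blk,(120,185,145,205),"knob",.0875)
E
```

```text
plate 2703 [385.4 205.3] [ 0.5366 -0.2345  0.005 ] | 
((539.8516235351562, -235.34933471679688), (77.10619354248047, 232.68850708007812), 80.35780334472656)
handle 271 [393.5 202.1] [ 0.5378 -0.2418  0.047 ] | 
red 584 [245.1 223.8] [0.496  0.0772 0.0446] | red 578 [249.9 176.2] [0.5998 0.0664 0.0446] | 
knob 17 [134.5 194.2] [0.5567 0.3018 0.0875] |
```

View pics/c1.png

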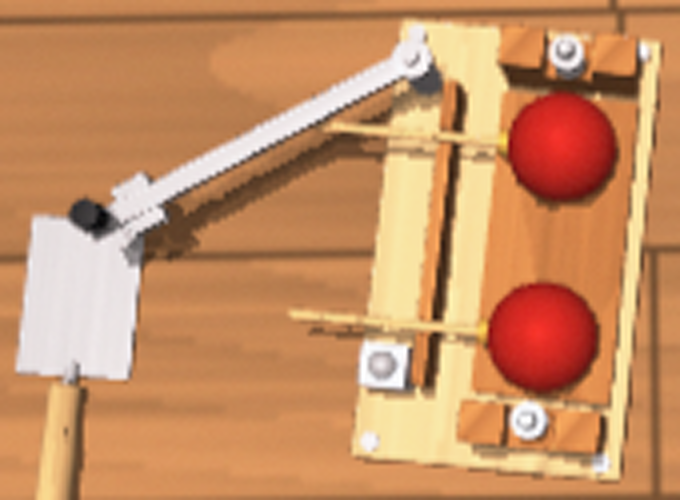

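View pics/c2.png

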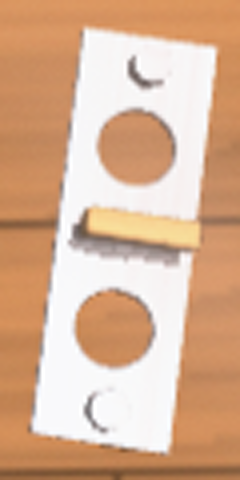

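The close crop shows the large plate measures 77 x 233 mm, so it is the right cover. The pins are at about top (251.7,152) and (242.3,245), the knob at (132,193.5) and the hinge at (213,154).

```bash
python3 - <<'E'
from h import *
im=cv2.imread("pics/top0.png").astype(int)
sat=im.max(2)-im.min(2)
def cen(u,v,h=6):
    s=np.s_[v-h:v+h+1,u-h:u+h+1]; m=((sat[s]<40)&(im[s].max(2)>60)).astype(np.uint8)
    y,x=np.nonzero(m); return u-h+x.mean(),v-h+y.mean(),m.sum()
P=[]
for n,(u,v) in dict(far=(252,152),near=(242,245)).items():
    a=cen(u,v); p=pt("top",a[0],a[1],.075); P.append(p); print(n,np.round(a,2),p.round(4))
P=np.array(P);d=P[0]-P[1];print(np.linalg.norm(d),np.degrees(np.arctan2(d[1],d[0])),P.mean(0))
for n,q in dict(farpin=(251.6,151.7),nearpin=(242.2,244.8)).items(): print(n,pt("top",*q,.081).round(4))
print("pivot",pt("top",213,154.5,.0615).round(4),"knob",pt("top",132,193.3,.0875).round(4))
print("handle",pt("top",390.5,201.5,.047).round(4))
for a in((328,110),(322,257),(245,100)):print(pt("top",*a,.05).round(3))
# jig from baubles, reprojection check
yaw=np.radians(-5.9);c=np.array([.5479,.0718])
R=np.array([[np.cos(yaw),-np.sin(yaw)],[np.sin(yaw),np.cos(yaw)]])
for n,x,y,z in(("pf",.098,0,.081),("pn",-.098,0,.081),("piv",.09,.084,.0615),("knobshut",-.096,.084,.0795)):
    w=np.r_[c+R@[x,y],z];print(n,w.round(4),px("top",w).round(1),px("scene",w).round(1))
s=cv2.imread("pics/scene0.png")
cv2.imwrite("pics/c3.png",cv2.resize(s[205:320,240:420],None,fx=4.4,fy=4.4,interpolation=cv2.INTER_CUBIC))
E
```

```text
far [251.5 153.5  70. ] [0.6424 0.0602 0.075 ]
near [241.88 244.64  67.  ] [0.4503 0.0808 0.075 ]
0.19320252516202613 -6.1036168413358 [0.54636666 0.07050223 0.075     ]
farpin [0.6447 0.0595 0.081 ]
nearpin [0.4498 0.0795 0.081 ]
pivot [0.6452 0.1444 0.0615] knob [0.5587 0.307  0.0875]
handle [ 0.5393 -0.2355  0.047 ]
[ 0.745 -0.107  0.05 ]
[ 0.423 -0.085  0.05 ]
[0.771 0.076 0.05 ]
pf [0.6454 0.0617 0.081 ] [250.5 151.4] [267.3 251.8]
pn [0.4504 0.0819 0.081 ] [241.  244.5] [340.7 218.7]
piv [0.6461 0.1461 0.0615] [212.2 154.1] [297.7 281.4]
knobshut [0.461  0.1652 0.0795] [200.6 239.9] [368.8 237.9]
```

View pics/c3.png

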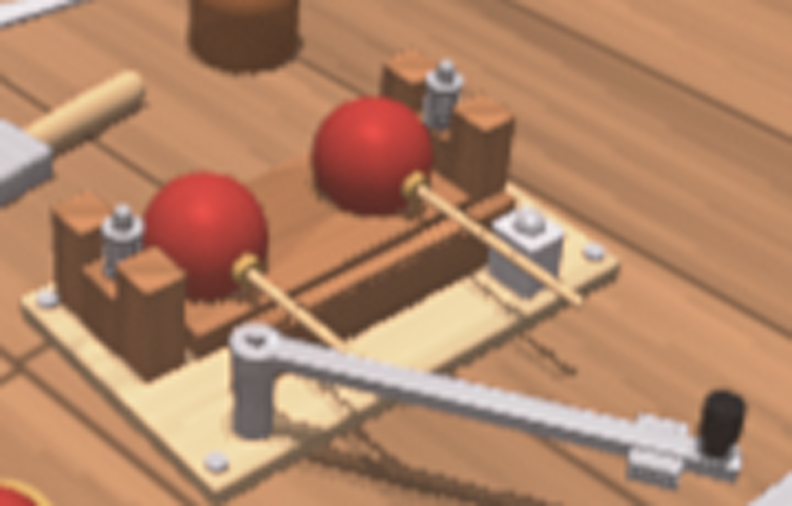

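>>> jog_arm --deltas '[[[0, 4, -4, -1, -0.18], [0, 4, -4, -1, -0.18], [0, 4, -4, -1, -0.18], [0, 4, -4, -1, -0.18]]]' --force 20

```text
time_s: 0.6
tcp_pos: [0.3782, 0.4775, 0.1783]
eef_rot: [180.0, -0.0, -60.4]
contact_force: [0.8, 1.2, 0.6]
gripper_width: 0.0528
gripper_force: 0.0
```

The scene crop shows the pin tips at about (268,253) and (341,220), which agrees with the jig pose from the top view to within about 1.5 px. Next I move over the knob.

>>> jog_arm --deltas '[[[0, 4.5, -4.2, -1.2, 0], [0, 4.5, -4.2, -1.2, 0], [0, 4.5, -4.3, -1.2, 0], [0, 4.4, -4.2, -1.2, 0], [0, 0, 0, -2, 0], [0, 0, 0, -2.5, 0], [-0.85, 0, 0, 0, 0], [-0.85, 0, 0, 0, 0]]]'

```text
time_s: 1.6
tcp_pos: [0.5557, 0.3113, 0.0868]
eef_rot: [-180.0, -0.0, -60.0]
contact_force: [0.3, -0.2, 0.3]
gripper_width: 0.0294
gripper_force: 0.0
```

```bash
python3 - <<'E'
from h import *
for n in("scene","top"): locals()[n]=r.capture(n)
a=cv2.resize(scene[200:330,250:430],None,fx=2.2,fy=2.2,interpolation=3);b=cv2.resize(top[140:270,90:270],None,fx=2.2,fy=2.2,interpolation=3)
cv2.imwrite("pics/k1.png",np.hstack([a,b]))
s=r.get_state();print({k:s[k] for k in("tcp_pos","contact_force","gripper_width","gripper_force","joints")})
# arc waypoints
c=np.array([.6455,.1455])
for t in np.linspace(.974,0,9): 
    a=np.radians(174.1)-t; print(round(t,2),(c+.186*np.array([np.cos(a),np.sin(a)])).round(4))
E
```

```text
{'tcp_pos': array([0.55581349, 0.31163369, 0.0873305 ]), 'contact_force': array([ 0.18673157, -0.04779302,  0.73340514]), 'gripper_width': 0.021156050916906522, 'gripper_force': 0.0, 'joints': array([ 4.68048175e+01,  2.31611341e+01, -1.38213411e+01,  1.74551534e-02,
       -5.29213711e+01, -1.68144570e+01])}
0.97 [0.5573 0.3093]
0.85 [0.5381 0.2974]
0.73 [0.5205 0.2832]
0.61 [0.5047 0.267 ]
0.49 [0.4909 0.249 ]
0.37 [0.4795 0.2294]
0.24 [0.4706 0.2087]
0.12 [0.4642 0.1869]
0.0 [0.4605 0.1646]
```

View pics/k1.png

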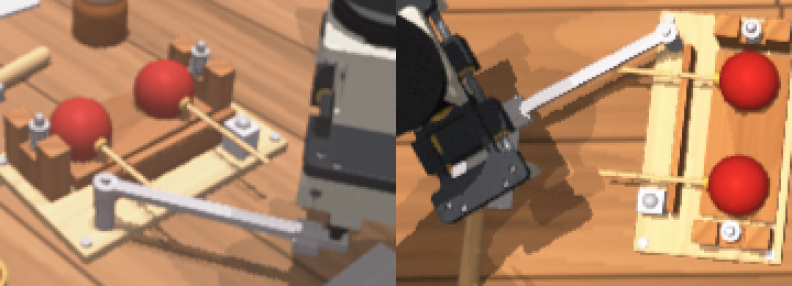

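The picture shows the fingers straddling the knob at the bar's end. I close on it and then follow the arc.

>>> jog_arm --deltas '[[[-0.85, 0, 0, 0, 0], [-0.85, 0, 0, 0, 0], [-0.85, 0, 0, 0, 0]]]' --force 15

```text
time_s: 2.08
tcp_pos: [0.5554, 0.311, 0.0864]
eef_rot: [-180.0, 0.0, -60.0]
contact_force: [0.2, -0.4, 0.3]
gripper_width: 0.0069
gripper_force: 0.0
```

```bash
python3 - <<'E'
from h import *
for n in("scene","top"): locals()[n]=r.capture(n)
a=cv2.resize(scene[210:330,330:450],None,fx=3.3,fy=3.3,interpolation=3);b=cv2.resize(top[140:260,90:210],None,fx=3.3,fy=3.3,interpolation=3)
cv2.imwrite("pics/k2.png",np.hstack([a,b]))
s=r.get_state();p=s["tcp_pos"];print(p,px("scene",p),px("top",p),px("scene",p-[0,0,.019]))
for q in((.5573,.3093,.0795),(.5573,.3093,.0875)):print(px("scene",q),px("top",q))
E
```

```text
[0.55538152 0.31094921 0.0862037 ] [405.72242372 294.71457428] [130.26368436 195.02202342] [403.81643276 302.92172234]
[403.56495124 297.67188656] [132.29226628 194.60567834]
[404.36684009 294.17985529] [130.85342505 193.99561123]
```

View pics/k2.png

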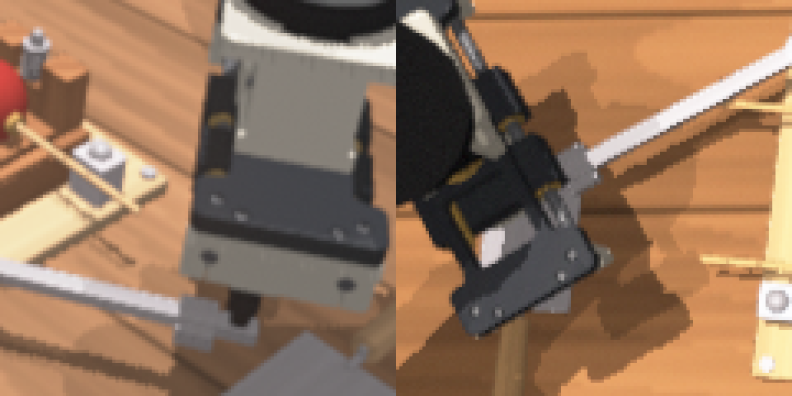

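```bash
cat >> h.py <<'E'
def bar(im,lo=.02,hi=.125):
    s=im.astype(int); m=((s.max(2)-s.min(2)<40)&(s.max(2)>110))
    v,u=np.nonzero(m[120:270,90:230]); w=np.array([pt("top",a+90,b+120,.0615)[:2] for a,b in zip(u,v)])
    d=w-[.6455,.1455]; R=np.hypot(*d.T); a=np.arctan2(d[:,1],d[:,0])
    k=(R>lo)&(R<hi)&(a>1.4)&(a<3.3); return round(np.radians(174.1)-np.median(a[k]),3),round(a[k].std(),3),k.sum()
E
python3 - <<'E'
from h import *
print(bar(cv2.imread("pics/top0.png")),bar(r.capture("top")))
s=cv2.imread("pics/scene0.png");g=cv2.cvtColor(s,cv2.COLOR_BGR2HSV)
m=cv2.inRange(g,(0,0,0),(180,255,55))[285:315,390:420];v,u=np.nonzero(m);print("knob scene",u.mean()+390,v.mean()+285,u.min()+390,u.max()+390,v.min()+285,v.max()+285,len(u))
s=cv2.imread("pics/top0.png");g=cv2.cvtColor(s,cv2.COLOR_BGR2HSV)
m=cv2.inRange(g,(0,0,0),(180,255,60))[183:205,120:145];v,u=np.nonzero(m);print("knob top",u.mean()+120,v.mean()+183,u.min()+120,u.max()+120,v.min()+183,v.max()+183,len(u))
E
```

```text
(np.float64(0.985), np.float64(0.074), np.int64(283)) (np.float64(0.983), np.float64(0.075), np.int64(289))
knob scene 403.265625 302.078125 400 407 295 308 64
knob top 132.37142857142857 193.9142857142857 128 136 190 197 35
```

```bash
python3 - <<'E'
from h import *
def tri(a,b):
    (o1,d1),(o2,d2)=ray("top",*a),ray("scene",*b)
    t=np.linalg.lstsq(np.c_[d1,-d2],o2-o1,rcond=None)[0]; p,q=o1+d1*t[0],o2+d2*t[1]; return ((p+q)/2).round(4),np.linalg.norm(p-q).round(4)
print("knob",tri((132.4,193.9),(403.3,302.1)))
print("pinf",tri((251.6,151.7),(267.9,253.6)),"pinn",tri((242.2,244.8),(341.4,220.3)))
s=cv2.imread("pics/k2.png"); t=r.get_state(); print(t["gripper_width"],t["gripper_force"],t["tcp_pos"])
E
```

```text
knob (array([0.5599, 0.3117, 0.0727]), np.float64(0.0001))
pinf (array([0.645 , 0.0609, 0.0762]), np.float64(0.0028)) pinn (array([0.449 , 0.0812, 0.0759]), np.float64(0.0031))
0.006563731553071896 0.0 [0.55539018 0.31094408 0.08616587]
```

>>> jog_arm --deltas '[[[-0.85, 0, 0, 2, 0], [-0.85, 0, 0, 2, 0], [-0.85, 0, 0, 0, 0]]]'

```text
time_s: 2.6
tcp_pos: [0.5563, 0.3116, 0.1278]
eef_rot: [-179.8, 0.0, -60.0]
contact_force: [0.6, 0.2, -0.3]
gripper_width: 0.0063
gripper_force: 0.0
```

```bash
python3 - <<'E'
from h import *
print(r.tip_extent)
scene=r.capture("scene")
cv2.imwrite("pics/k3.png",cv2.resize(scene[220:320,350:450],None,fx=6,fy=6,interpolation=3))
s=r.get_state();p=s["tcp_pos"];print(p,s["gripper_width"],px("scene",p),px("scene",p-[0,0,.019]))
E
```

```text
0.019
[0.55559424 0.31114584 0.12655045] 0.006967137841567377 [409.99479498 276.58173688] [407.96412091 285.32183411]
```

View pics/k3.png

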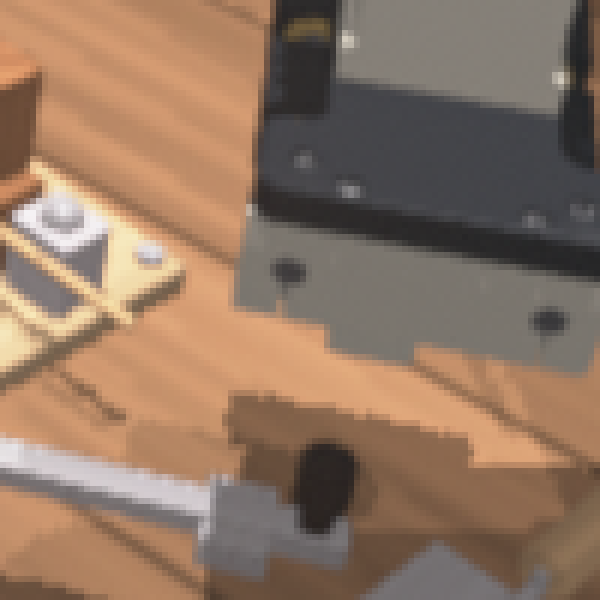

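The crop shows the closed fingertips' lower edge at about scene (412,279), well above where 19 mm beyond the TCP should project. The knob is still free at (404,301), so the fingers closed above it. I go lower, straddling it, and watch the force.

>>> jog_arm --deltas '[[[0, 0.3, 0, 0, -0.03], [0, 0, 0, 0, 0], [0, 0, 0, -2, 0], [0, 0, 0, -2, 0], [0, 0, 0, -0.7, 0], [0, 0, 0, 0, 0]]]'

```text
time_s: 3.4
tcp_pos: [0.5583, 0.3107, 0.0786]
eef_rot: [179.9, -0.0, -61.8]
contact_force: [-0.1, -0.1, 1.3]
gripper_width: 0.0437
gripper_force: 0.0
```

>>> jog_arm --deltas '[[[-0.8, 0, 0, 0, 0], [-0.8, 0, 0, 0, 0], [-0.8, 0, 0, 0, 0], [-0.8, 0, 0, 0, 0], [-0.8, 0, 0, 0, 0]]]'

```text
time_s: 4.03
tcp_pos: [0.5589, 0.3112, 0.0799]
eef_rot: [-179.9, 0.0, -61.7]
contact_force: [0.4, 1.3, 5.5]
gripper_width: 0.0089
gripper_force: 2.4
```

>>> jog_arm --deltas '[[[0, 0, 0, 0, 0], [0, 0, 0, 0, 0], [0, 0, 0, 0, 0], [0, 0, 0, -0.5, 0], [0, 0, 0, -0.5, 0], [0, 0, 0, 0, 0]]]'

```text
time_s: 4.78
tcp_pos: [0.5578, 0.3105, 0.0685]
eef_rot: [179.9, 0.0, -61.8]
contact_force: [0.4, 0.5, -0.8]
gripper_width: 0.044
gripper_force: 0.1
```

>>> jog_arm --deltas '[[[-0.8, 0, 0, 0, 0], [-0.8, 0, 0, 0, 0], [-0.8, 0, 0, 0, 0], [-0.8, 0, 0, 0, 0], [-0.8, 0, 0, 0, 0]]]'

```text
time_s: 5.4
tcp_pos: [0.5582, 0.3109, 0.0689]
eef_rot: [180.0, 0.0, -61.8]
contact_force: [-0.1, 0.8, -0.5]
gripper_width: 0.0154
gripper_force: 15.0
```

The knob is gripped now (15.4 mm). The real tips sit about 20 mm higher than the reported TCP implies. Swinging the bar.

>>> jog_arm --deltas '[[[-0.8, -1.6, -0.9, 0, 0.1], [-0.8, -1.5, -1.1, 0, 0.1], [-0.8, -1.4, -1.2, 0, 0.1], [-0.8, -1.2, -1.4, 0, 0.1], [-0.8, -1.1, -1.5, 0, 0.1], [-0.8, -1.0, -1.5, 0, 0.1], [-0.8, -0.8, -1.7, 0, 0.1], [-0.8, 0, 0, 0, 0]]]'

```text
time_s: 6.4
tcp_pos: [0.4731, 0.2163, 0.0691]
eef_rot: [180.0, -0.1, -21.6]
contact_force: [9.5, -3.5, -9.7]
gripper_width: 0.0153
gripper_force: 15.0
```

```bash
python3 - <<'E'
from h import *
print(bar(r.capture("top")))
E
```

```text
(np.float64(0.275), np.float64(0.076), np.int64(292))
```

>>> jog_arm --deltas '[[[-0.8, -0.3, -1.8, 0, 0.1], [-0.8, -0.3, -1.8, 0, 0.1], [-0.8, -0.2, -1.8, 0, 0.1], [-0.8, 0, -0.4, 0, 0], [-0.8, 0, 0, 0, 0]]]'

```text
time_s: 7.08
tcp_pos: [0.4627, 0.1647, 0.069]
eef_rot: [-179.5, 0.1, -4.6]
contact_force: [-22.2, 31.0, 0.6]
gripper_width: 0.0148
gripper_force: 15.0
```

```bash
python3 - <<'E'
from h import *
print(bar(r.capture("top")))
E
```

```text
(np.float64(0.011), np.float64(0.184), np.int64(295))
```

>>> jog_arm --deltas '[[[-0.8, -0.2, 0.2, 0, 0], [-0.8, 0, 0, 0, 0]]]'

```text
time_s: 7.38
tcp_pos: [0.4624, 0.1653, 0.0691]
eef_rot: [-179.7, -0.1, -4.4]
contact_force: [-7.4, 16.3, -5.1]
gripper_width: 0.0154
gripper_force: 15.0
```

>>> jog_arm --deltas '[[[-0.3, 0, 0, 0, 0], [-0.3, 0, 0, 0, 0], [-0.3, 0, 0, 0, 0], [-0.3, 0, 0, 3, 0], [-0.3, 0, 0, 4, 0], [-0.3, 0, 0, 4, 0], [-0.3, 0, 0, 0, 0]]]'

```text
time_s: 8.25
tcp_pos: [0.4642, 0.1627, 0.1825]
eef_rot: [-179.8, -0.3, -4.5]
contact_force: [0.4, 0.4, -0.5]
gripper_width: 0.0306
gripper_force: 0.0
```

```bash
python3 - <<'E'
from h import *
im=r.capture("top");print(bar(im)); sc=r.capture("scene")
g=lambda s:s.astype(int)
m=cv2.inRange(cv2.cvtColor(sc,cv2.COLOR_BGR2HSV),(0,0,0),(180,255,55))[225:260,350:385];v,u=np.nonzero(m);print(u.mean()+350,v.mean()+225,u.min()+350,u.max()+350,v.min()+225,v.max()+225)
a=cv2.resize(sc[200:300,250:390],None,fx=2.8,fy=2.8,interpolation=3);b=cv2.resize(im[140:240,150:290],None,fx=2.8,fy=2.8,interpolation=3)
cv2.imwrite("pics/k4.png",np.hstack([a,b]))
E
```

```text
(np.float64(0.004), np.float64(0.063), np.int64(257))
369.01851851851853 239.62962962962962 366 372 235 245
```

View pics/k4.png

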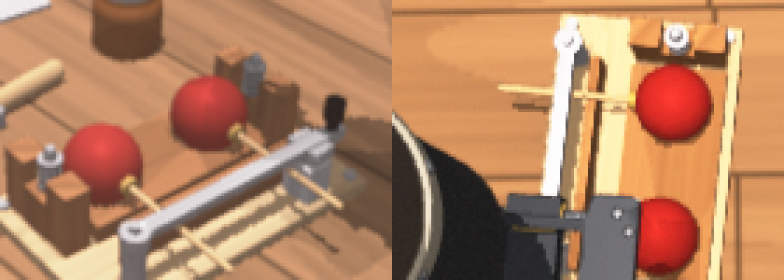

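The picture shows the bar shut over both sticks, with its end in the catch block and the baubles in place. On to the cover.

>>> jog_arm --deltas '[[[0.3, 0.7, -4, 0, -0.17], [0.3, 0.7, -4, 0, -0.17], [0.3, 0.7, -4, 0, -0.17], [0.3, 0.7, -4, 0, -0.17], [0.3, 0.7, -4, 0, -0.17], [0.3, 0.8, -4, 0, -0.17], [0.3, 0.8, -4, 0, -0.16], [0.3, 0.8, -4, 0, -0.16]]]'

```text
time_s: 9.35
tcp_pos: [0.5206, -0.1596, 0.1776]
eef_rot: [179.9, 0.0, -81.6]
contact_force: [0.4, 0.9, -0.2]
gripper_width: 0.0567
gripper_force: 0.0
```

>>> jog_arm --deltas '[[[0.3, 0.8, -4, -2, -0.16], [0.3, 0.8, -4, -3, -0.16], [0.3, 0, 0, -3, 0], [0.3, 0, 0, -3, 0], [0.3, 0, 0, 0, 0]]]'

```text
time_s: 9.98
tcp_pos: [0.5344, -0.238, 0.0655]
eef_rot: [179.6, -0.0, -99.6]
contact_force: [-0.2, 0.4, -0.4]
gripper_width: 0.0574
gripper_force: 0.0
```

>>> jog_arm --deltas '[[[0.3, 0.5, 0.3, -1.5, 0], [0.3, 0, 0, -1.5, 0], [0.3, 0, 0, 0, 0], [0.3, 0, 0, 0, 0]]]'

```text
time_s: 10.48
tcp_pos: [0.5426, -0.2351, 0.0395]
eef_rot: [-180.0, -0.0, -99.5]
contact_force: [0.1, -0.9, -0.0]
gripper_width: 0.0567
gripper_force: 0.0
```

>>> jog_arm --deltas '[[[0.3, 0, 0, -0.7, 0], [0.3, 0, 0, 0, 0], [0.3, 0, 0, 0, 0]]]'

```text
time_s: 10.85
tcp_pos: [0.5425, -0.2351, 0.0322]
eef_rot: [-180.0, -0.0, -99.6]
contact_force: [-0.1, 0.1, -1.1]
gripper_width: 0.0573
gripper_force: 0.0
```

>>> jog_arm --deltas '[[[0.3, -0.3, 0, -0.4, 0], [0.3, 0, 0, 0, 0]]]'

```text
time_s: 11.1
tcp_pos: [0.5388, -0.235, 0.0278]
eef_rot: [180.0, 0.0, -99.6]
contact_force: [0.5, 0.2, 0.4]
gripper_width: 0.0571
gripper_force: 0.0
```

>>> jog_arm --deltas '[[[0.3, 0, 0, -0.4, 0], [0.3, 0, 0, 0, 0]]]'

```text
time_s: 11.35
tcp_pos: [0.5392, -0.235, 0.0237]
eef_rot: [180.0, 0.0, -99.6]
contact_force: [0.4, -0.6, -1.1]
gripper_width: 0.0571
gripper_force: 0.0
```

>>> jog_arm --deltas '[[[0.3, 0, 0, -0.4, 0], [0.3, 0, 0, 0, 0]]]'

```text
time_s: 11.6
tcp_pos: [0.5392, -0.235, 0.0197]
eef_rot: [180.0, 0.0, -99.6]
contact_force: [-0.0, 1.0, -1.2]
gripper_width: 0.057
gripper_force: 0.0
```

>>> jog_arm --deltas '[[[-0.8, 0, 0, 0, 0], [-0.8, 0, 0, 0, 0], [-0.8, 0, 0, 0, 0], [-0.8, 0, 0, 0, 0], [-0.8, 0, 0, 0, 0], [-0.8, 0, 0, 0, 0]]]' --force 50

```text
time_s: 12.35
tcp_pos: [0.5395, -0.2351, 0.0202]
eef_rot: [-180.0, 0.0, -99.6]
contact_force: [0.2, -0.8, 0.5]
gripper_width: 0.0156
gripper_force: 50.0
```

```bash
python3 - <<'E'
from h import *
s=r.get_state();print(s["tcp_pos"],s["eef_rot"],s["contact_force"],s["gripper_width"],s["gripper_force"])
E
```

```text
[ 0.53945693 -0.23507871  0.02016234] [-1.79992640e+02  4.18642272e-04 -9.95692312e+01] [ 0.17843068 -0.78106328  0.46118291] 0.015584066331989076 49.99945521354675
```

>>> jog_arm --deltas '[[[-0.8, 0, 0, 1, 0], [-0.8, 0, 0, 2, 0], [-0.8, 0, 0, 3, 0], [-0.8, 0, 0, 3, 0], [-0.8, 0, 0, 3, 0], [-0.8, 0, 0, 1, 0], [-0.8, 0, 0, 0, 0]]]'

```text
time_s: 13.22
tcp_pos: [0.5393, -0.235, 0.1503]
eef_rot: [-180.0, 0.0, -99.6]
contact_force: [-0.1, 0.3, -3.6]
gripper_width: 0.0157
gripper_force: 50.0
```

>>> jog_arm --deltas '[[[-0.8, 0.1, 3, 0, 0.03], [-0.8, 0.1, 4, 0, 0.03], [-0.8, 0.1, 4, 0, 0], [-0.8, 0.1, 4, 0, 0], [-0.8, 0.1, 4, 0, 0], [-0.8, 0.1, 4, 0, 0], [-0.8, 0.1, 4, 0, 0], [-0.8, 0.1, 3, 0, 0]]]'

```text
time_s: 14.22
tcp_pos: [0.5463, 0.0662, 0.1483]
eef_rot: [179.9, -0.1, -96.1]
contact_force: [0.2, -1.4, -2.3]
gripper_width: 0.016
gripper_force: 50.0
```

>>> jog_arm --deltas '[[[-0.8, 0, 0.5, 0, 0], [-0.8, 0, 0, 0, 0], [-0.8, 0, 0, 0, 0], [-0.8, 0, 0, 0, 0]]]'

```text
time_s: 14.72
tcp_pos: [0.5473, 0.0691, 0.1499]
eef_rot: [180.0, -0.0, -96.2]
contact_force: [-0.1, -1.4, -2.4]
gripper_width: 0.0155
gripper_force: 50.0
```

```bash
python3 - <<'E'
from h import *
s=r.get_state();print(s["tcp_pos"],s["eef_rot"],s["contact_force"],s["moment"],s["gripper_width"],s["gripper_force"])
im=r.capture("top"); sc=r.capture("scene")
a=cv2.resize(sc[160:310,230:430],None,fx=2,fy=2,interpolation=3);b=cv2.resize(im[120:270,150:350],None,fx=2,fy=2,interpolation=3)
cv2.imwrite("pics/p1.png",np.hstack([a,b]))
E
```

```text
[0.54725042 0.06907135 0.14993913] [ 1.79980643e+02 -9.37581024e-03 -9.61960310e+01] [-0.14431259 -1.43100817 -2.3872637 ] [ 0.06661513 -0.01511879  0.00139496] 0.015504075055435839 49.998475313186646
```

View pics/p1.png

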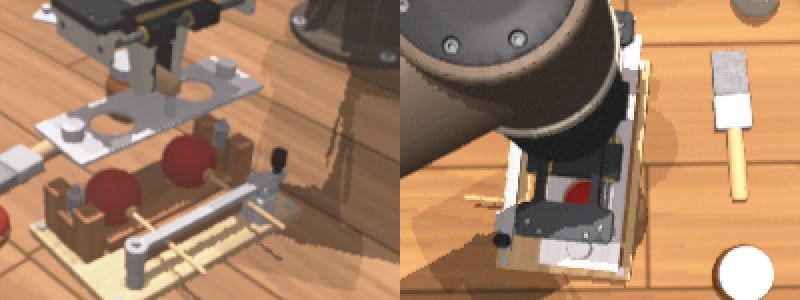

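The picture shows the cover level over the jig, with caps above the pins at scene (266,223) and (343,193), and the baubles undisturbed. I descend slowly and watch the force.

>>> jog_arm --deltas '[[[-0.8, 0, 0.15, -1.5, 0], [-0.8, 0, 0, -1.5, 0], [-0.8, 0, 0, -1, 0], [-0.8, 0, 0, -0.5, 0], [-0.8, 0, 0, -0.3, 0], [-0.8, 0, 0, 0, 0]]]'

```text
time_s: 15.58
tcp_pos: [0.5475, 0.0715, 0.1021]
eef_rot: [-180.0, -0.0, -96.1]
contact_force: [-0.2, 0.4, -2.8]
gripper_width: 0.0154
gripper_force: 50.0
```

>>> jog_arm --deltas '[[[-0.8, 0, 0, -0.2, 0], [-0.8, 0, 0, -0.2, 0], [-0.8, 0, 0, 0, 0]]]'

```text
time_s: 15.95
tcp_pos: [0.5473, 0.0714, 0.0981]
eef_rot: [180.0, -0.0, -96.1]
contact_force: [-0.2, 0.4, -3.4]
gripper_width: 0.0155
gripper_force: 50.0
```

>>> jog_arm --deltas '[[[-0.8, 0, 0, -0.2, 0], [-0.8, 0, 0, -0.2, 0], [-0.8, 0, 0, -0.1, 0], [-0.8, 0, 0, 0, 0]]]'

```text
time_s: 16.45
tcp_pos: [0.5474, 0.0715, 0.093]
eef_rot: [180.0, -0.0, -96.1]
contact_force: [0.0, 0.7, -3.1]
gripper_width: 0.0158
gripper_force: 50.0
```

>>> jog_arm --deltas '[[[-0.8, 0, 0, -0.2, 0], [-0.8, 0, 0, -0.2, 0], [-0.8, 0, 0, -0.2, 0], [-0.8, 0, 0, 0, 0]]]'

```text
time_s: 16.95
tcp_pos: [0.5477, 0.0715, 0.0881]
eef_rot: [-179.9, 0.0, -96.1]
contact_force: [-3.8, 0.6, 7.4]
gripper_width: 0.0159
gripper_force: 50.0
```

>>> jog_arm --deltas '[[[-0.8, 0.05, 0, -0.2, 0], [-0.8, 0, 0, -0.1, 0], [-0.8, 0, 0, 0, 0]]]'

```text
time_s: 17.32
tcp_pos: [0.5477, 0.0715, 0.0861]
eef_rot: [-180.0, 0.0, -96.1]
contact_force: [-9.1, 1.3, 18.3]
gripper_width: 0.0158
gripper_force: 50.0
```

>>> jog_arm --deltas '[[[-0.8, 0, 0, -0.1, 0], [-0.8, 0, 0, -0.1, 0], [-0.8, 0, 0, 0, 0]]]'

```text
time_s: 17.7
tcp_pos: [0.5477, 0.0715, 0.086]
eef_rot: [-179.9, 0.0, -96.1]
contact_force: [-18.0, 2.7, 35.6]
gripper_width: 0.0156
gripper_force: 50.0
```

>>> jog_arm --deltas '[[[-0.8, -0.1, 0, 0.1, 0], [-0.8, 0, 0, 0, 0], [-0.8, 0, 0, 0, 0], [-0.8, 0, 0, 0, 0]]]'

```text
time_s: 18.2
tcp_pos: [0.5477, 0.0715, 0.0861]
eef_rot: [-179.9, 0.0, -96.1]
contact_force: [-8.2, 0.8, 24.3]
gripper_width: 0.0162
gripper_force: 50.0
```

```bash
python3 - <<'E'
from h import *
sc=r.capture("scene");im=r.capture("top")
s=r.get_state();print(s["tcp_pos"],s["eef_rot"],s["contact_force"],s["moment"],s["gripper_force"])
x=sc.astype(int);m=(x.max(2)<50)[225:260,350:385];v,u=np.nonzero(m);print("knob",u.mean()+350,v.mean()+225)
g=cv2.cvtColor(sc,cv2.COLOR_BGR2HSV);red=cv2.inRange(g,(0,150,40),(6,255,255))|cv2.inRange(g,(172,150,40),(180,255,255))
for i in(sc,cv2.imread("pics/scene0.png")):
  x=i.astype(int); k=((x.max(2)-x.min(2)<25)&(x.max(2)>150))[195:275,240:380].astype(np.uint8); print(k.sum())
for X in(-.098,.098):
  yaw=np.radians(-6);print(px("scene",[.5475+X*np.cos(yaw),.0712+X*np.sin(yaw),.086]).round(1))
cv2.imwrite("pics/end.png",sc)
E
```

```text
[0.54773818 0.07152469 0.08608024] [-1.79849002e+02  2.67356413e-02 -9.60670975e+01] [-8.84251871  1.31843187 22.77439829] [0.28127763 3.37107184 0.01505596] 50.006078481674194
knob 369.0 239.55102040816325
1114
481
[340.8 216.6]
[267.2 249.5]
```

>>> jog_arm --deltas '[[[-0.8, -0.1, 0, 0, 0], [-0.8, 0, 0, 0, 0], [-0.8, 0, 0, 0, 0], [-0.8, 0, 0, 0, 0]]]'

```text
time_s: 18.8
tcp_pos: [0.5477, 0.0716, 0.0861]
eef_rot: [-179.8, 0.0, -96.1]
contact_force: [-5.2, -1.1, 20.2]
gripper_width: 0.0158
gripper_force: 50.0
```

```bash
python3 - <<'E'
from h import *
s=r.get_state();print(s["tcp_pos"],s["eef_rot"],s["contact_force"],s["moment"],s["gripper_force"])
E
```

```text
[0.54771011 0.07155969 0.08608356] [-1.79761353e+02  4.36689594e-02 -9.60554982e+01] [-5.17178328 -1.08595175 20.1728011 ] [-2.80557411e-01  1.74320601e+00  1.38809963e-03] 50.004817843437195
```

```bash
python3 -c "
from plant import r
print(r.close_job())"
```

```text
the job is handed in; nothing more can be done
None
```

The job is handed in at about 19 s with no verdict returned. The keeper bar is shut in its catch. The cover is on both pins and held down at its stops with about 20 N, at about 66 mm by the arm's position reading.

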